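# Sort the sawn blanks into their length trays

## Robot

A 6-joint arm with a two-finger parallel gripper is mounted at the origin on the work surface. World frame = base frame: x ahead of the robot, y to its left, z up, the work surface at z = 0. Lengths are in m, angles in degrees, forces in N, time in s.
With the tool pointing down it reaches from about 0.4 to 0.825 m from the base axis. Payload 7 kg.
Tool frame: the origin (TCP) lies at the very end of the fingers, on their centre line; the grasp point (between the pads) lies 19 mm behind it; x points along the fingers, z is the direction in which the jaws open and shut, and the axes are right-handed (so a half turn about x gives the same grasp; the last joint's range is limited). The gripper opens to 88 mm and grips with 3 to 60 N. Pads are 19 mm wide; open, the fingers measure 130 mm over their backs; the gripper's body (78 mm by 193 mm) begins 47 mm behind the grasp point.
Start: joints at [88.814, 20.546, 0.682, 0, -70.136, -16.507], TCP at [0.205, 0.643, 0.189] pointing down, gripper open.
Joint ranges: [-176.03, 176.03], [-82.01, 121.73], [-58.28, 71.71], [-173.87, 95.51], [-174.79, -0.11], [-173.66, 173.66]. Speed limits (degrees/s): [136.94, 136.94, 172.46, 180, 180, 180].

## Interface

Orientations are given as [roll, pitch, yaw] about the fixed x, y, z axes, in that order (R = Rz(yaw) Ry(pitch) Rx(roll)).
In Python, from plant import * gives the robot as it stands.
- The arm moves only by the tool arm_command, never from a script. Its argument "commands" is one flat list of numbers, 5 for each row, row after row: the shift along the tool's x, y, z in mm, then the turn about the tool's x in degrees, then the opening in per cent of the stroke, from 0 (shut) to 100 (fully open). A call has 1 to 5 rows; each row shifts and turns the pose as measured when the row begins, along the tool's axes as they then stand; what a row does not reach is not made up. A row lasts 1/8 s, in which the tool goes at most 62.5 mm and 10.7 degrees, less where a joint would pass 70% of its speed; a pose out of reach is approached as far as the arm can. A call is refused whole if a number of a shift passes 62.5 or a number of a turn 10.7, either way. A call with a gripper value outside its range is refused whole. The fingers move at their own pace and stop on an object; the grip force is fixed at half the most. Time passes only in rows, so rows that do not move let the fingers close. It gives the time, the measured TCP pose, the force and the opening at its end, in the units of the state.
- get_obs(): the state, without advancing time (a new reading comes with each control period).
- snapshot(name): name is "side" or "top" or "wrist"; returns a dict with "frame" (480x640x3 uint8, blue, green, red), "fov_y" (degrees; the focal length in pixels is half the picture's height over the tangent of half this angle, whatever the lens; pixels are square), "cx", "cy" (the principal point, pixels), "dist" ([k1, k2, p1, p2, k3] as OpenCV has them; the pictures are not rectified), "world_to_cam" (4x4, takes a point from world to camera coordinates). Camera axes: x right, y up, looking along -z (the intrinsics and any distortion apply to the point x, -y, -z); pixel columns grow to the right and rows downward; lengths in m; the calibration is good to about 2 mm. A picture is of the moment at which its call begins. There is no depth.
- close_job(): hands the job in, once; it reports no verdict.
The state is a dict: "clock": time; "joint_pos": joint angles; "qvel": joint speeds; "tau": joint torques, N m; "tool_pos": TCP position; "orientation": TCP orientation; "force": force on the tool from outside, world axes, zero at the start; "moment": the same for the moment, N m; "opening": finger opening in m.
Only numpy, scipy, OpenCV 4.12 (cv2) and the standard library are available. Lean on these libraries where they do the work, as an engineer would, in place of code of your own. Each camera call takes 0.05 s, during which the arm holds its last target. There are 200 camera calls.

## Task

Pick out the four square-section wood blanks lying about the bench and lay each one flat and lengthwise in the tray made for its length: the shortest blank in the shortest tray, the next in the next, and so on up to the longest. Leave the standing dowel stub and the turned knob upright where they are.

Things in the scene. Friction and masses are not known exactly. Their poses are not given: they have to be found in the camera images.
- blank_a_center (a point): Centre of the shortest square-section blank: a loose pale sawn wood block, 55 mm long (its x axis), 40 x 40 mm in section, lying on the bench (centre 20 mm above its underside, z axis up); about 63 g.
- blank_b_center (a point): Centre of the second shortest square-section blank: a loose pale sawn wood block, 80 mm long (its x axis), 40 x 40 mm in section, lying on the bench (centre 20 mm above its underside, z axis up); about 92 g.
- blank_c_center (a point): Centre of the second longest square-section blank: a loose pale sawn wood block, 105 mm long (its x axis), 40 x 40 mm in section, lying on the bench (centre 20 mm above its underside, z axis up); about 121 g.
- blank_d_center (a point): Centre of the longest square-section blank: a loose pale sawn wood block, 130 mm long (its x axis), 40 x 40 mm in section, lying on the bench (centre 20 mm above its underside, z axis up); about 150 g.
- tray_a: The shortest tray, for the 55 mm blank: a shallow open dark wood tray fixed to the bench, outside 89 mm long (its x axis) x 70 mm wide (y), z up; inside 79 x 60 mm; floor 4 mm thick, rim 10 mm high above the bench and 5 mm thick. Origin: centre of its underside, on the bench.
- tray_b: The second shortest tray, for the 80 mm blank: a shallow open dark wood tray fixed to the bench, outside 114 mm long (its x axis) x 70 mm wide (y), z up; inside 104 x 60 mm; floor 4 mm thick, rim 10 mm high above the bench and 5 mm thick. Origin: centre of its underside, on the bench.
- tray_c: The second longest tray, for the 105 mm blank: a shallow open dark wood tray fixed to the bench, outside 139 mm long (its x axis) x 70 mm wide (y), z up; inside 129 x 60 mm; floor 4 mm thick, rim 10 mm high above the bench and 5 mm thick. Origin: centre of its underside, on the bench.
- tray_d: The longest tray, for the 130 mm blank: a shallow open dark wood tray fixed to the bench, outside 164 mm long (its x axis) x 70 mm wide (y), z up; inside 154 x 60 mm; floor 4 mm thick, rim 10 mm high above the bench and 5 mm thick. Origin: centre of its underside, on the bench.
- dowel_center (a point): Centre of a loose stub of round wood dowel standing on end, 26 mm in diameter, 42 mm high. A bystander, not to be moved.
- turned_knob_center (a point): Centre (19 mm up) of a small loose turned wooden drawer knob standing on its foot, 26 mm in diameter, 38 mm high. A bystander, not to be moved.
Mind the look-alikes: they are no part of the job. Leave any green look-alike of the part that bears blank_c_center alone.

How it is judged (in metres and radians):
At the end, for the whole second after the job is handed in: Each blank rests on the floor of the tray for its length: centre within 14 mm along and 12 mm across of the tray's middle and 20 to 29 mm above its underside, within 0.3 rad of lengthwise. Dowel stub and knob upright (0.25 rad), within 20 mm of their start (x of blank_a_center in the frame of tray_a between -0.014 and 0.014 m and y of blank_a_center in the frame of tray_a between -0.012 and 0.012 m and z of blank_a_center in the frame of tray_a between 0.02 and 0.029 m and angle between the x axis of blank_a_center and the x axis of tray_a, either way round below 0.3 rad and linear speed of each of blank_a, blank_b, blank_c, blank_d below 0.02 m/s and x of blank_b_center in the frame of tray_b between -0.014 and 0.014 m and y of blank_b_center in the frame of tray_b between -0.012 and 0.012 m and z of blank_b_center in the frame of tray_b between 0.02 and 0.029 m and angle between the x axis of blank_b_center and the x axis of tray_b, either way round below 0.3 rad and x of blank_c_center in the frame of tray_c between -0.014 and 0.014 m and y of blank_c_center in the frame of tray_c between -0.012 and 0.012 m and z of blank_c_center in the frame of tray_c between 0.02 and 0.029 m and angle between the x axis of blank_c_center and the x axis of tray_c, either way round below 0.3 rad and x of blank_d_center in the frame of tray_d between -0.014 and 0.014 m and y of blank_d_center in the frame of tray_d between -0.012 and 0.012 m and z of blank_d_center in the frame of tray_d between 0.02 and 0.029 m and angle between the x axis of blank_d_center and the x axis of tray_d, either way round below 0.3 rad and not (distance of dowel_center from where it was at the start of the episode above 0.02 m) and angle between each of dowel_center, turned_knob_center's own z axis and vertical below 0.25 rad and not (distance of turned_knob_center from where it was at the start of the episode above 0.02 m)); the robot touches nothing.
It fails at once if the dowel stub is shifted more than 20 mm or knocked over (distance of dowel_center from where it was at the start of the episode above 0.02 m or angle between dowel_center's own z axis and vertical above 0.5 rad).
It fails at once if the turned knob is shifted more than 20 mm or knocked over (distance of turned_knob_center from where it was at the start of the episode above 0.02 m or angle between turned_knob_center's own z axis and vertical above 0.5 rad).
It also fails if it takes over 106 s, if anything falls off the work surface, if the arm or the gripper's body presses on something with over 40 N, if the wrist force passes 120 N, or if a joint passes its speed limit or range.

## Working session

There is one attempt and no reset: what is moved stays moved. The work goes in short steps, Python scripts to look and compute and a tool call to move; the robot and the scene stay as the last step left them, time stands still between calls to the robot, and variables do not carry over. Pictures are saved under pics/ and viewed, about 12 in all and at most 16, crops included, and the job is handed in when it is done.

Besides the shell and the picture viewer there is one more tool, called after "Request:" as name(argument=value, ...) on one line, values as JSON. arm_command: Moves the arm, as the interface text tells. Its arguments: {"type":"object","properties":{"commands":{"type":"array"}},"required":["commands"]}

```bash
ls; mkdir -p pics; python3 - <<'E'
from plant import *
import cv2
o=get_obs(); print({k:o[k] for k in('clock','tool_pos','orientation','opening','force')})
for n in('top','side'):
    s=snapshot(n); cv2.imwrite(f'pics/{n}0.png',s['frame']); print(n,s['fov_y'],s['cx'],s['cy'],s['dist'],s['world_to_cam'])
E
```

```text
pics
{'clock': 0.0, 'tool_pos': array([0.20499873, 0.64252476, 0.18800905]), 'orientation': array([   4.91879018,   89.90327282, -102.78084799]), 'opening': 0.0875117712006643, 'force': array([ 1.13478596, -0.61906142, -0.59426288])}
top 46.84573792924353 320.1211657139495 234.78691931954535 [0.05161643 0.         0.         0.         0.        ] [[-0.01909144 -0.99981277 -0.00315358  0.03567372]
 [ 0.99614198 -0.01929137  0.0856096  -0.45733382]
 [-0.08565441 -0.001507    0.99632377 -1.10307461]
 [ 0.          0.          0.          1.        ]]
side 49.188364336480966 325.16101089276395 236.9685448801793 [-0.12782459  0.          0.          0.          0.        ] [[ 9.50142179e-01 -3.11816661e-01  4.58710281e-04 -4.25557120e-01]
 [ 1.66099050e-01  5.07367325e-01  8.45570519e-01 -1.33982227e-01]
 [-2.63895710e-01 -8.03336024e-01  5.33863546e-01 -9.38443027e-01]
 [ 0.00000000e+00  0.00000000e+00  0.00000000e+00  1.00000000e+00]]
```

View pics/top0.png

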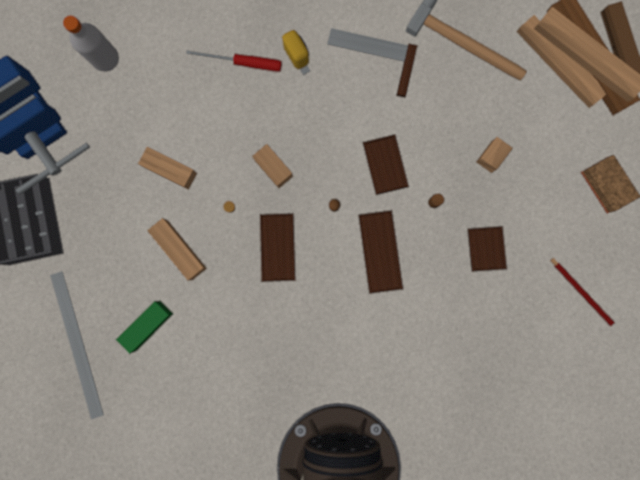

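View pics/side0.png

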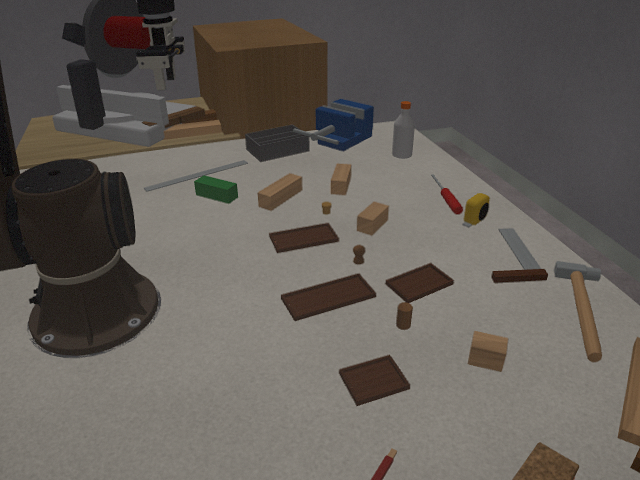

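```bash
cat > h.py <<'E'
from plant import *
import cv2, numpy as np
from scipy.spatial.transform import Rotation as Rot
def cast(s,px,z):
    f=240/np.tan(np.radians(s['fov_y']/2)); K=np.array([[f,0,s['cx']],[0,f,s['cy']],[0,0,1.]])
    n=cv2.undistortPoints(np.float64(px).reshape(-1,1,2),K,np.float64(s['dist'])).reshape(-1,2)
    W=np.array(s['world_to_cam']); R,t=W[:3,:3],W[:3,3]; C=-R.T@t
    d=np.c_[n[:,0],-n[:,1],-np.ones(len(n))]@R
    return (C+d*((z-C[2])/d[:,2])[:,None])[:,:2], C
def hull(c): return cv2.convexHull(c).reshape(-1,2)
def longdir(P):
    q=cv2.approxPolyDP(np.float32(P*1000).reshape(-1,1,2),4,True).reshape(-1,2)
    e=np.roll(q,-1,0)-q; v=e[np.argmax(np.hypot(*e.T))]
    return np.arctan2(v[1],v[0])
def box(P,C,L,Wd=.04):
    """P hull cast on the top plane; edges away from the camera foot are true top edges"""
    (_,(w,h),a)=cv2.minAreaRect(np.float32(P*1000)); a0=np.radians(a if w>h else a+90)
    th=longdir(P)
    if abs(np.cos(th-a0))<.7: th+=np.pi/2
    c=0;ext=[]
    for ang,D in((th,L),(th+np.pi/2,Wd)):
        u=np.array([np.cos(ang),np.sin(ang)]); p=P@u; k=C[:2]@u; ext.append(np.ptp(p)*1000)
        m=(p.max()-D/2) if k<p.min() else (p.min()+D/2) if k>p.max() else (p.max()+p.min())/2
        c=c+m*u
    return c,np.degrees(th)%180,ext
def go(x,y,z,yaw=None):
    """tool-frame shift (mm) and turn (deg) to TCP x,y,z with jaw axis at yaw (mod 180)"""
    o=get_obs(); R=Rot.from_euler('xyz',o['orientation'],degrees=True).as_matrix()
    d=R.T@(np.array([x,y,z])-o['tool_pos'])*1000
    cur=np.degrees(np.arctan2(R[1,2],R[0,2])); t=None
    if yaw is not None: t=-((yaw-cur+90)%180-90)
    print('clk %.2f'%o['clock'],'pos',o['tool_pos'].round(4),'jaw %.1f'%cur,'q6 %.0f'%o['joint_pos'][5],'open %.4f'%o['opening'],'F',np.round(o['force'],1),'\n shift',d.round(0),'turn',t if t is None else round(t,1))
E
python3 - <<'E'
from h import *
s=snapshot('top'); f=s['frame']; hsv=cv2.cvtColor(f,cv2.COLOR_BGR2HSV)
m=((hsv[...,1]>70)).astype(np.uint8)*255
cs,_=cv2.findContours(m,cv2.RETR_EXTERNAL,cv2.CHAIN_APPROX_NONE)
for c in cs:
    A=cv2.contourArea(c)
    if A<80: continue
    M=cv2.moments(c); u,v=M['m10']/M['m00'],M['m01']/M['m00']
    if not(110<v<360 and 100<u<540): continue
    mm=np.zeros(m.shape,np.uint8); cv2.drawContours(mm,[c],-1,255,-1); hv=cv2.mean(hsv,mm)[:3]
    z=.01 if hv[2]<70 and A>800 else .04
    P,C=cast(s,hull(c),z)
    r=cv2.minAreaRect(np.float32(P*1000))
    out=[np.round(r[0]),np.round(r[1]),round(r[2],1)]
    if A>300:
        L=max(r[1])/1000
        if z==.04: L=min((.055,.08,.105,.13),key=lambda l:abs(l-L+.006)); b=box(P,C,L)
        else: L=min((.089,.114,.139,.164),key=lambda l:abs(l-L)); b=box(P,C,L,.07)
        out.append((L,b[0].round(4),round(b[1],1),np.round(b[2])))
    print((round(u),round(v)),A,np.round(hv),*out)
print(C)
i=f[130:290,100:520]; cv2.imwrite('pics/crop1.png',cv2.resize(i,None,fx=1.9,fy=1.9,interpolation=cv2.INTER_CUBIC))
E
```

```text
(144, 327) 1143.5 [ 67. 157.  89.] [284. 374.] [ 42. 109.] 44.5 (0.105, array([0.2828, 0.3759]), np.float32(133.9), array([109.,  42.]))
(487, 248) 1344.0 [ 10. 149.  61.] [ 425. -310.] [85. 69.] 2.9 (0.089, array([ 0.4226, -0.3098]), np.float32(2.8), array([85., 69.]))
(176, 249) 1358.5 [ 14. 109. 136.] [434. 312.] [133.  42.] 38.6 (0.13, array([0.4341, 0.3141]), np.float32(38.5), array([133.,  42.]))
(277, 247) 2025.5 [ 10. 150.  62.] [436. 115.] [135.  66.] 0.9 (0.139, array([0.434 , 0.1131]), np.float32(0.9), array([135.,  66.]))
(380, 252) 2446.5 [ 10. 150.  62.] [423. -95.] [159.  67.] 6.4 (0.164, array([ 0.4227, -0.0931]), np.float32(6.3), array([159.,  67.]))
(229, 206) 86.5 [ 17. 136. 127.] [517. 209.] [22. 20.] 88.9
(334, 204) 83.0 [ 13. 132.  86.] [516.  -2.] [20. 22.] 88.8
(436, 200) 128.5 [ 13. 138.  88.] [ 521. -205.] [22. 30.] 43.0
(167, 167) 1037.0 [ 14. 109. 137.] [597. 331.] [113.  39.] 62.2 (0.105, array([0.5989, 0.3342]), np.float32(62.3), array([113.,  39.]))
(272, 166) 756.0 [ 14. 109. 134.] [598. 121.] [83. 40.] 39.6 (0.08, array([0.5993, 0.1214]), np.float32(40.7), array([84., 41.]))
(494, 154) 610.0 [ 14. 108. 130.] [ 610. -324.] [41. 65.] 51.8 (0.055, array([ 0.6144, -0.3285]), np.float32(139.0), array([67., 42.]))
(385, 164) 1643.5 [ 10. 150.  61.] [ 603. -110.] [111.  67.] 12.5 (0.114, array([ 0.6006, -0.1091]), np.float32(12.4), array([111.,  67.]))
[0.36176728 0.02518211 1.13828412]
```

View pics/crop1.png

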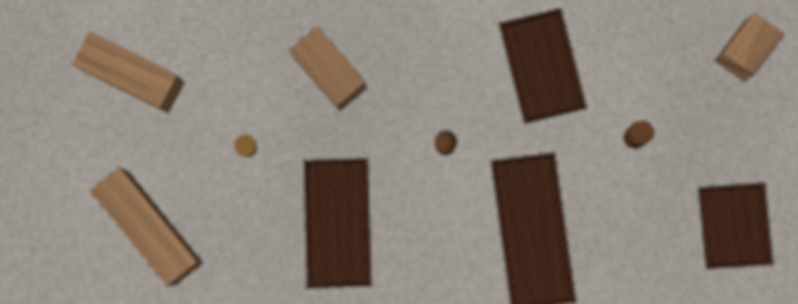

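d is at (177,249), c at (167,167), b at (272,166) and a at (494,154). The green look-alike of c is at (144,327) and is excluded by colour. The round bystanders at (229,206), (334,204) and (436,200) stay untouched. I'll start with d.

```bash
python3 - <<'E'
from h import *
go(.434,.313,.19,128.5)
E
```

```text
clk 0.15 pos [0.205  0.6427 0.1883] jaw -107.7 q6 -17 open 0.0876 F [ 1.1  0.7 -0.3] 
 shift [ -1. 318. 244.] turn -56.2
```

```bash
cat >> h.py <<'E'
def plan(x,y,z,yaw,grip):
    """rows for a straight path with steady turn, split to the limits"""
    o=get_obs(); R=Rot.from_euler('xyz',o['orientation'],degrees=True).as_matrix(); go(x,y,z,yaw)
    D=np.array([x,y,z])-o['tool_pos']; cur=np.degrees(np.arctan2(R[1,2],R[0,2])); T=-((yaw-cur+90)%180-90)
    n=max(1,int(np.ceil(max(np.linalg.norm(D)*1000/60,abs(T)/10.5)))); out=[]
    for i in range(n):
        d=R.T@D/n*1000; out.append([*d.round().astype(int).tolist(),round(float(T/n),1),grip])
        R=R@Rot.from_euler('x',T/n,degrees=True).as_matrix()
    for r in out: print(r)
E
python3 -c "
from h import *
plan(.434,.313,.17,128.5,100)"
```

```text
clk 0.15 pos [0.205  0.6427 0.1883] jaw -107.7 q6 -17 open 0.0876 F [ 1.1  0.7 -0.3] 
 shift [ 19. 318. 244.] turn -56.2
[3, 45, 35, -8.0, 100]
[3, 40, 41, -8.0, 100]
[3, 34, 46, -8.0, 100]
[3, 27, 50, -8.0, 100]
[3, 20, 54, -8.0, 100]
[3, 12, 56, -8.0, 100]
[3, 4, 57, -8.0, 100]
```

Request:
arm_command(commands=[3, 45, 35, -8, 100, 3, 40, 41, -8, 100, 3, 34, 46, -8, 100, 3, 27, 50, -8, 100, 3, 20, 54, -8, 100])

```text
clock: 0.78
tool_pos: [0.3711, 0.4043, 0.1709]
orientation: [-33.3, 89.8, -99.5]
force: [0.9, 0.0, 0.8]
opening: 0.0877
```

Request:
arm_command(commands=[3, 12, 56, -8, 100, 3, 4, 57, -8, 100, 0, 0, 0, 0, 100])

```text
clock: 1.15
tool_pos: [0.4411, 0.3051, 0.1647]
orientation: [-54.9, 89.7, -104.6]
force: [0.3, 1.3, 0.7]
opening: 0.0874
```

```bash
python3 -c "
from h import *
plan(.434,.313,.15,128.5,100)
cv2.imwrite('pics/w1.png',snapshot('wrist')['frame'])"
```

```text
clk 1.15 pos [0.4411 0.3051 0.1647] jaw -49.7 q6 75 open 0.0874 F [0.3 1.3 0.7] 
 shift [ 15.  -0. -11.] turn 1.8
[15, 0, -11, 1.8, 100]
```

View pics/w1.png

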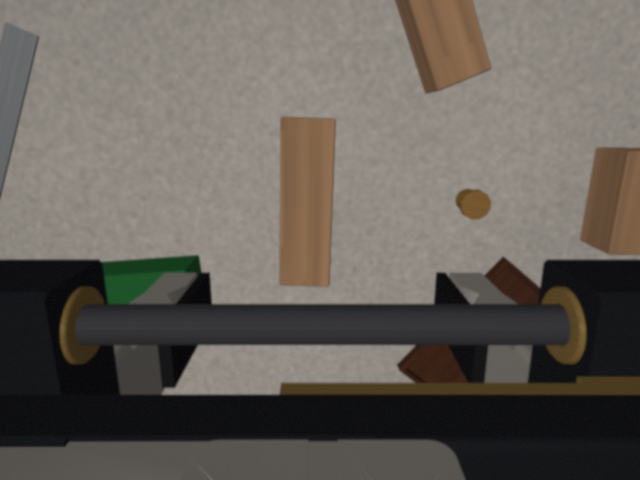

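Wrist view: d is at (307,200), nearly aligned with the tool, and green lies at lower left. I'll check d's centre with a ray cast from this view.

```bash
cat >> h.py <<'E'
def wrist(L,near):
    s=snapshot('wrist'); hsv=cv2.cvtColor(s['frame'],cv2.COLOR_BGR2HSV)
    m=cv2.inRange(hsv,(8,80,75),(20,200,255)); m[255:]=0 if near=='x' else m[255:]
    cs,_=cv2.findContours(m,cv2.RETR_EXTERNAL,cv2.CHAIN_APPROX_NONE)
    for c in cs:
        if cv2.contourArea(c)<1500: continue
        P,C=cast(s,hull(c),.04); b=box(P,C,L); print('wrist',cv2.boundingRect(c),b[0].round(4),round(float(b[1]),1),np.round(b[2]))
E
python3 -c "
from h import *
wrist(.13,0)"
```

```text
wrist (280, 382, 290, 12) [0.3897 0.1494] 130.6 [245.  11.]
wrist (583, 148, 57, 106) [0.5979 0.1585] 50.9 [87. 42.]
wrist (282, 118, 55, 169) [0.4354 0.316 ] 37.6 [129.  40.]
wrist (397, 0, 95, 93) [0.5904 0.3182] 62.3 [66. 47.]
```

```bash
python3 -c "
from h import *
plan(.4353,.3155,.015,127.8,100)"
```

```text
clk 1.25 pos [0.4402 0.3077 0.165 ] jaw -49.7 q6 74 open 0.0878 F [-0.2 -0.3  0. ] 
 shift [150.   2.  -9.] turn 2.5
[50, 1, -3, 0.8, 100]
[50, 1, -3, 0.8, 100]
[50, 0, -3, 0.8, 100]
```

Request:
arm_command(commands=[20, 2, -9, 2.5, 100, 40, 0, 0, 0, 100, 40, 0, 0, 0, 100, 35, 0, 0, 0, 100, 0, 0, 0, 0, 100])

```text
clock: 1.88
tool_pos: [0.4337, 0.3226, 0.0278]
orientation: [35.4, 89.9, -16.8]
force: [0.0, 0.5, 0.3]
opening: 0.0879
```

```bash
python3 -c "
from h import *
plan(.4353,.3155,.015,127.8,100)"
```

```text
clk 1.88 pos [0.4337 0.3226 0.0278] jaw -52.2 q6 70 open 0.0879 F [0.  0.5 0.3] 
 shift [13. -3.  7.] turn 0.0
[13, -3, 7, 0.0, 100]
```

Request:
arm_command(commands=[13, -3, 5, 0, 100, 0, 0, 0, 0, 100, 0, 0, 0, 0, 25, 0, 0, 0, 0, 25, 0, 0, 0, 0, 25])

```text
clock: 2.5
tool_pos: [0.4359, 0.3202, 0.0186]
orientation: [91.9, 89.5, 39.7]
force: [1.0, -0.3, 0.6]
opening: 0.0632
```

Request:
arm_command(commands=[0, 0, 0, 0, 25, 0, 0, 0, 0, 25])

```text
clock: 2.75
tool_pos: [0.4362, 0.3203, 0.019]
orientation: [92.8, 89.5, 40.7]
force: [-0.3, 0.5, -1.0]
opening: 0.0429
```

Request:
arm_command(commands=[6, 0, 0, 0, 52, 2, 0, 0, 0, 52, 0, 0, 0, 0, 10, 0, 0, 0, 0, 10, 0, 0, 0, 0, 10])

```text
clock: 3.38
tool_pos: [0.4361, 0.3202, 0.0101]
orientation: [91.6, 89.5, 39.4]
force: [0.1, -0.7, 0.4]
opening: 0.0214
```

Request:
arm_command(commands=[0, 0, 0, 0, 10, -30, 0, 0, 0, 10, -50, 0, 0, 0, 10, -30, 0, 0, 0, 10, 0, 0, 0, 0, 10])

```text
clock: 4.0
tool_pos: [0.4353, 0.3193, 0.1232]
orientation: [87.5, 89.6, 35.4]
force: [-0.2, 0.9, -0.5]
opening: 0.0088
```

```bash
python3 -c "
from h import *
plan(.423,-.095,.11,96.4,10)"
```

```text
clk 4.00 pos [0.4353 0.3193 0.1232] jaw -52.1 q6 71 open 0.0088 F [-0.2  0.9 -0.5] 
 shift [  11. -264.  319.] turn 31.5
[2, -38, 46, 4.5, 10]
[2, -34, 48, 4.5, 10]
[2, -30, 51, 4.5, 10]
[2, -26, 53, 4.5, 10]
[2, -22, 55, 4.5, 10]
[2, -17, 57, 4.5, 10]
[2, -13, 58, 4.5, 10]
```

The fingers shut to 9 mm, so the block wasn't held. I'll look from the wrist camera.

```bash
python3 -c "
from h import *
s=snapshot('wrist');cv2.imwrite('pics/w2.png',s['frame']);wrist(.13,0);print(s['world_to_cam'].round(3))
o=get_obs();print(o)"
```

```text
wrist (46, 346, 551, 49) [0.3368 0.2458] 132.3 [398.  38.]
wrist (295, 126, 62, 179) [0.4418 0.321 ] 38.9 [120.  39.]
wrist (424, 0, 110, 91) [0.5883 0.3145] 62.1 [58. 49.]
[[ 0.614 -0.789  0.002 -0.015]
 [ 0.766  0.595 -0.246 -0.508]
 [ 0.193  0.152  0.969 -0.457]
 [ 0.     0.     0.     1.   ]]
{'clock': 4.1, 'joint_pos': array([ 57.1955522 ,  10.85175097, -22.32530951,   0.13120496,
       -56.6850757 ,  70.58269203]), 'qvel': array([-0.00336638,  1.27696992, -1.15079076, -0.09575544,  0.25111265,
       -0.1074891 ]), 'tau': array([ 2.21819419e-02, -4.30760515e+01,  2.70700228e+01,  6.36789769e+00,
        3.11640068e-02, -1.38780947e-04]), 'tool_pos': array([0.43413749, 0.318045  , 0.12067555]), 'orientation': array([70.86399732, 89.82379819, 18.71417274]), 'force': array([ 0.20186372, -0.69875224, -0.73532666]), 'moment': array([-0.03665574,  0.00467696,  0.01610165]), 'opening': 0.00881331035820881}
```

View pics/w2.png

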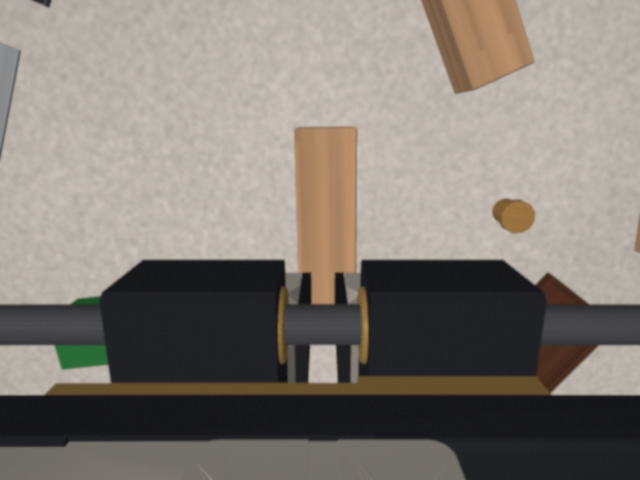

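Request:
arm_command(commands=[0, 0, 0, 0, 100, 0, 0, 0, 0, 100, 0, 0, 0, 0, 100, 0, 0, 0, 0, 100, 0, 0, 0, 0, 100])

```text
clock: 4.72
tool_pos: [0.4329, 0.3164, 0.1172]
orientation: [-50.2, 89.8, -102.4]
force: [0.5, 0.4, 0.7]
opening: 0.0533
```

Request:
arm_command(commands=[0, 0, 0, 0, 100, 0, 0, 0, 0, 100, 0, 0, 0, 0, 100])

```text
clock: 5.1
tool_pos: [0.4329, 0.3165, 0.1172]
orientation: [-49.6, 89.8, -101.8]
force: [-0.1, -0.5, -0.4]
opening: 0.0831
```

```bash
python3 -c "
from h import *
wrist(.13,0)
plan(.437,.317,.012,128.3,100)"
```

```text
wrist (292, 120, 64, 185) [0.4402 0.32  ] 39.2 [122.  40.]
wrist (427, 0, 111, 84) [0.5503 0.2731] 37.8 [45. 66.]
clk 5.15 pos [0.4329 0.3164 0.1172] jaw -52.2 q6 71 open 0.0851 F [-0.4  0.2 -0.3] 
 shift [105.   4.   2.] turn -0.5
[53, 2, 1, -0.2, 100]
[53, 2, 1, -0.2, 100]
```

Request:
arm_command(commands=[40, 3, 2, 0, 100, 40, 0, 0, 0, 100, 20, 0, 0, 0, 100, 0, 0, 0, 0, 100, 0, 0, 0, 0, 100])

```text
clock: 5.78
tool_pos: [0.438, 0.318, 0.0167]
orientation: [32.7, 89.9, -19.4]
force: [-0.9, 0.2, -0.6]
opening: 0.0878
```

```bash
python3 -c "
from h import *
plan(.437,.317,.012,128.3,100)
f=snapshot('side')['frame']; g=snapshot('wrist')['frame']
a=cv2.resize(f[100:260,180:420],(600,400)); b=cv2.resize(g,None,fx=.31,fy=.3125)
cv2.imwrite('pics/s3.png',np.hstack([a,cv2.copyMakeBorder(b,0,400-b.shape[0],0,0,0)]))"
```

```text
clk 5.78 pos [0.438  0.318  0.0167] jaw -52.1 q6 71 open 0.0878 F [-0.9  0.2 -0.6] 
 shift [ 5. -1.  0.] turn -0.4
[5, -1, 0, -0.4, 100]
```

View pics/s3.png

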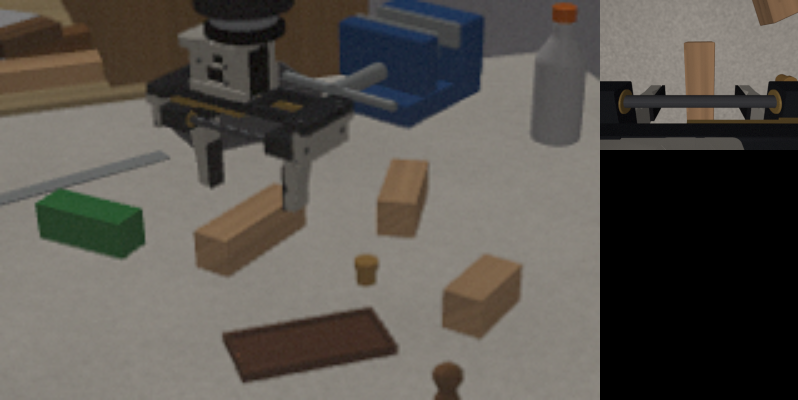

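The side view shows the fingers straddling d correctly. I'll go 5 mm lower and close just past contact.

Request:
arm_command(commands=[5, -1, 0, 0, 100, 0, 0, 0, 0, 35, 0, 0, 0, 0, 35, 0, 0, 0, 0, 35, 0, 0, 0, 0, 35])

```text
clock: 6.5
tool_pos: [0.4379, 0.3186, 0.0136]
orientation: [84.9, 89.7, 32.8]
force: [-1.0, -0.1, 0.7]
opening: 0.0533
```

Request:
arm_command(commands=[0, 0, 0, 0, 35, 0, 0, 0, 0, 35, 0, 0, 0, 0, 35])

```text
clock: 6.88
tool_pos: [0.438, 0.3186, 0.0136]
orientation: [85.0, 89.7, 32.8]
force: [-0.7, 0.5, -0.5]
opening: 0.0312
```

```bash
python3 -c "
from h import *
go(.437,.317,.012,128.3)
f=snapshot('side')['frame']; g=snapshot('wrist')['frame']
a=cv2.resize(f[100:260,180:420],(600,400)); b=cv2.resize(g,None,fx=.31,fy=.3125)
cv2.imwrite('pics/s4.png',np.hstack([a,cv2.copyMakeBorder(b,0,400-b.shape[0],0,0,0)]))"
```

```text
clk 6.88 pos [0.438  0.3186 0.0136] jaw -52.1 q6 71 open 0.0312 F [-0.7  0.5 -0.5] 
 shift [ 2. -2.  1.] turn -0.4
```

View pics/s4.png

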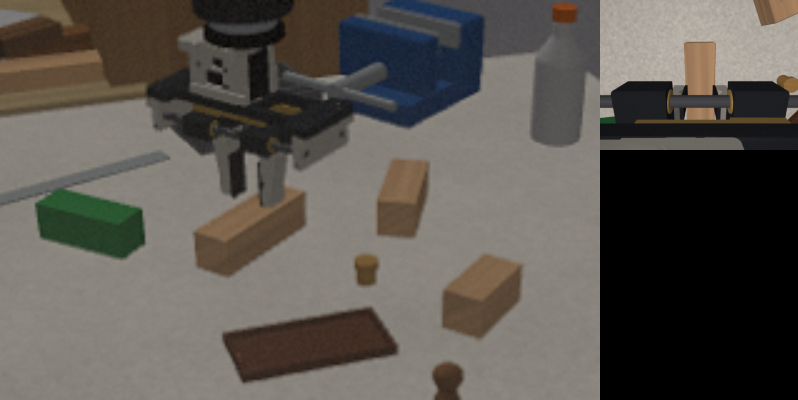

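The fingers closed to 31 mm just above the block, so the real tips are higher than the reported TCP. I'll measure the offset from the side view.

```bash
python3 -c "
from h import *
def proj(s,p):
    f=240/np.tan(np.radians(s['fov_y']/2)); K=np.array([[f,0,s['cx']],[0,f,s['cy']],[0,0,1.]])
    q=np.array(s['world_to_cam'])@np.r_[p,1]; q=q[:3]*[1,-1,-1]
    return cv2.projectPoints(q.reshape(1,3),np.zeros(3),np.zeros(3),K,np.float64(s['dist']))[0].ravel()
s=snapshot('side'); o=get_obs(); p=o['tool_pos']; R=Rot.from_euler('xyz',o['orientation'],degrees=True).as_matrix()
g=cv2.resize(s['frame'][140:220,230:330],(800,640),interpolation=cv2.INTER_CUBIC)[:600]
for j,c in((-1,(0,0,255)),(1,(0,255,0))):
  for up in(0,.01,.02,.03,.04):
    u=proj(s,p+[0,0,up]+R[:,2]*j*o['opening']/2); 
    if up==0:print(u)
    cv2.circle(g,tuple(((u-[230,140])*8).astype(int).tolist()),4,c,-1)
cv2.imwrite('pics/s5.png',g)
w=snapshot('wrist');W=w['world_to_cam'];print('wristcam C in tool',R.T@(-W[:3,:3].T@W[:3,3]-p))
"
```

```text
[276.57197615 190.43710877]
[286.38771662 193.62094064]
wristcam C in tool [-1.94857548e-01  6.70059842e-02 -1.31535044e-04]
```

View pics/s5.png

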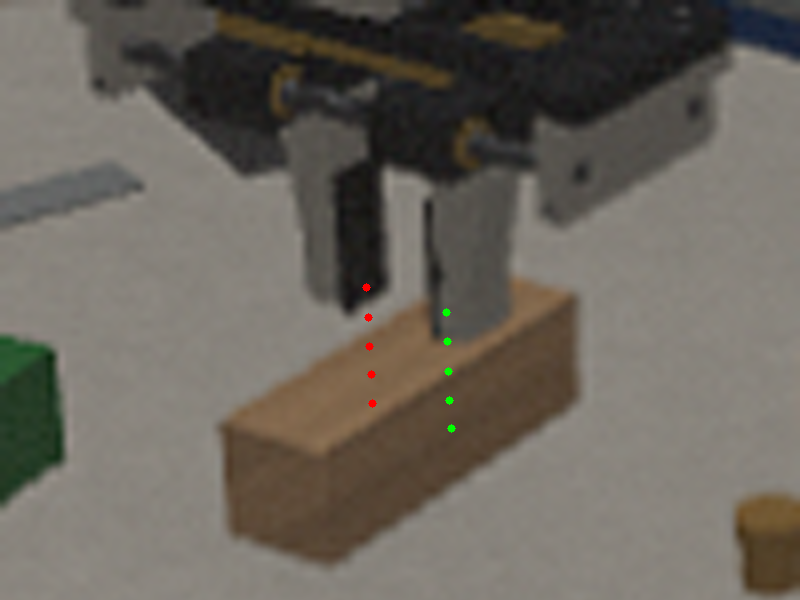

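Reported TCP positions (dots, 10 mm apart upward) put the true fingertips about 35 mm above the reported point, with xy agreeing. From here on I'll treat true tip z as reading + 0.035.

Request:
arm_command(commands=[-15, 0, 0, 0, 100, 0, 0, 0, 0, 100, 0, 0, 0, 0, 100, 0, 0, 0, 0, 100, 0, 0, 0, 0, 100])

```text
clock: 7.7
tool_pos: [0.438, 0.3187, 0.0301]
orientation: [87.9, 89.6, 35.7]
force: [1.2, -0.3, -0.5]
opening: 0.0752
```

Request:
arm_command(commands=[15, -2, 1, 0, 100, 13, 0, 0, 0, 100, 12, 0, 0, 0, 100, 5, 0, 0, 0, 100, 0, 0, 0, 0, 100])

```text
clock: 8.32
tool_pos: [0.4364, 0.3156, -0.0198]
orientation: [69.0, 89.8, 16.9]
force: [0.1, 0.2, 0.0]
opening: 0.0876
```

```bash
python3 -c "
from h import *
go(.437,.317,-.020,128.3)
s=snapshot('side')['frame']
cv2.imwrite('pics/s6.png',cv2.resize(s[140:220,230:330],(600,480),interpolation=cv2.INTER_CUBIC))"
```

```text
clk 8.32 pos [ 0.4364  0.3156 -0.0198] jaw -52.1 q6 71 open 0.0876 F [0.1 0.2 0. ] 
 shift [ 0.  1. -1.] turn -0.4
```

View pics/s6.png

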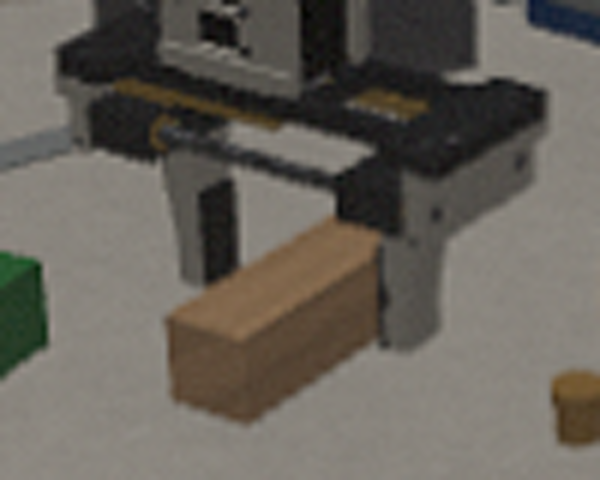

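Now truly straddling (9 pictures viewed). Close.

Request:
arm_command(commands=[0, 0, 0, 0, 20, 0, 0, 0, 0, 20, 0, 0, 0, 0, 20, 0, 0, 0, 0, 20, 0, 0, 0, 0, 20])

```text
clock: 9.0
tool_pos: [0.4371, 0.3166, -0.0181]
orientation: [87.7, 89.7, 35.6]
force: [-0.5, 0.4, -0.3]
opening: 0.0432
```

Request:
arm_command(commands=[0, 0, 0, 0, 20, 0, 0, 0, 0, 20, 0, 0, 0, 0, 20, 0, 0, 0, 0, 20])

```text
clock: 9.5
tool_pos: [0.4372, 0.3167, -0.0181]
orientation: [88.0, 89.7, 35.8]
force: [-0.4, 0.5, 1.0]
opening: 0.0396
```

Request:
arm_command(commands=[-25, 0, 0, 0, 20, -40, 0, 0, 0, 20, -30, 0, 0, 0, 20, 0, 0, 0, 0, 20])

```text
clock: 10.0
tool_pos: [0.4357, 0.315, 0.078]
orientation: [60.2, 89.9, 8.0]
force: [0.4, -0.5, -2.8]
opening: 0.0397
```

```bash
python3 -c "
from h import *
plan(.423,-.095,.08,96.4,20)"
```

```text
clk 10.00 pos [0.4357 0.315  0.078 ] jaw -52.2 q6 71 open 0.0397 F [ 0.4 -0.5 -2.8] 
 shift [  -2. -262.  316.] turn 31.4
[0, -37, 45, 4.5, 20]
[0, -34, 48, 4.5, 20]
[0, -30, 50, 4.5, 20]
[0, -26, 53, 4.5, 20]
[0, -22, 54, 4.5, 20]
[0, -17, 56, 4.5, 20]
[0, -13, 57, 4.5, 20]
```

Request:
arm_command(commands=[0, -37, 45, 4.5, 20, 0, -34, 48, 4.5, 20, 0, -30, 50, 4.5, 20, 0, -26, 53, 4.5, 20, 0, -22, 54, 4.5, 20])

```text
clock: 10.62
tool_pos: [0.4216, 0.0168, 0.0736]
orientation: [-64.0, 89.9, -139.0]
force: [1.7, -0.2, -0.3]
opening: 0.0395
```

Request:
arm_command(commands=[0, -17, 56, 4.5, 20, 0, -13, 57, 4.5, 20, 0, 0, 0, 0, 20])

```text
clock: 11.0
tool_pos: [0.4128, -0.1073, 0.0712]
orientation: [-78.2, 89.6, -162.9]
force: [0.5, -0.8, -1.7]
opening: 0.0396
```

```bash
python3 -c "
from h import *
plan(.423,-.095,-.013,96.4,20)"
```

```text
clk 11.00 pos [ 0.4128 -0.1073  0.0712] jaw -84.7 q6 83 open 0.0396 F [ 0.5 -0.8 -1.7] 
 shift [ 84.  12. -11.] turn -1.1
[42, 6, -6, -0.6, 20]
[42, 6, -6, -0.6, 20]
```

Request:
arm_command(commands=[30, 12, -11, -1, 20, 20, 0, 0, 0, 20, 0, 0, 0, 0, 20])

```text
clock: 11.38
tool_pos: [0.4223, -0.0953, 0.0182]
orientation: [-83.5, 89.5, -167.3]
force: [-0.4, -0.5, -1.6]
opening: 0.0393
```

```bash
python3 -c "
from h import *
plan(.423,-.095,-.013,96.4,20)"
```

```text
clk 11.38 pos [ 0.4223 -0.0953  0.0182] jaw -83.8 q6 83 open 0.0393 F [-0.4 -0.5 -1.6] 
 shift [31.  1. -0.] turn -0.2
[31, 1, 0, -0.2, 20]
```

Request:
arm_command(commands=[20, 1, 0, 0, 20, 11, 0, 0, 0, 20, 0, 0, 0, 0, 20, 0, 0, 0, 0, 20])

```text
clock: 11.88
tool_pos: [0.4244, -0.0937, -0.0119]
orientation: [-80.1, 89.6, -163.7]
force: [0.1, -0.4, -1.1]
opening: 0.0396
```

Request:
arm_command(commands=[1, 0, 0, 0, 20, 0, 0, 0, 0, 70, 0, 0, 0, 0, 70, 0, 0, 0, 0, 70, 0, 0, 0, 0, 70])

```text
clock: 12.5
tool_pos: [0.426, -0.0935, -0.0111]
orientation: [-71.3, 89.8, -154.9]
force: [-0.4, 0.8, -0.3]
opening: 0.0613
```

Request:
arm_command(commands=[-20, 0, 0, 0, 70, -50, 0, 0, 0, 70, -50, 0, 0, 0, 100, 0, 0, 0, 0, 100])

```text
clock: 13.0
tool_pos: [0.4259, -0.0937, 0.1121]
orientation: [-72.9, 89.7, -156.5]
force: [-0.5, -0.0, -0.5]
opening: 0.0759
```

```bash
python3 -c "
from h import *
plan(.597,.331,.11,152.3,100)"
```

```text
clk 13.00 pos [ 0.4259 -0.0937  0.1121] jaw -83.6 q6 83 open 0.0759 F [-0.5 -0.  -0.5] 
 shift [   0.  217. -403.] turn -55.9
[0, 27, -50, -7.0, 100]
[0, 33, -47, -7.0, 100]
[0, 39, -42, -7.0, 100]
[0, 43, -37, -7.0, 100]
[0, 48, -32, -7.0, 100]
[0, 51, -26, -7.0, 100]
[0, 54, -19, -7.0, 100]
[0, 56, -13, -7.0, 100]
```

Request:
arm_command(commands=[0, 27, -50, -7, 100, 0, 33, -47, -7, 100, 0, 39, -42, -7, 100, 0, 43, -37, -7, 100, 0, 48, -32, -7, 100])

```text
clock: 13.62
tool_pos: [0.5321, 0.176, 0.1098]
orientation: [-111.3, 89.6, -159.3]
force: [0.5, -0.8, 0.1]
opening: 0.0873
```

Request:
arm_command(commands=[0, 51, -26, -7, 100, 0, 54, -19, -7, 100, 0, 56, -13, -7, 100, 0, 0, 0, 0, 100])

```text
clock: 14.12
tool_pos: [0.5936, 0.3446, 0.1029]
orientation: [-123.1, 89.3, -149.1]
force: [-0.5, -0.5, -1.0]
opening: 0.0878
```

```bash
cat >> h.py <<'E'
def topcheck():
    s=snapshot('top'); hsv=cv2.cvtColor(s['frame'],cv2.COLOR_BGR2HSV)
    m=cv2.inRange(hsv,(8,70,95),(20,200,255)); m[:100]=0; m[300:]=0
    cs,_=cv2.findContours(m,cv2.RETR_EXTERNAL,cv2.CHAIN_APPROX_NONE)
    for c in cs:
        if not 300<cv2.contourArea(c)<3000 or cv2.boundingRect(c)[0]>540: continue
        P,C=cast(s,hull(c),.042); r=cv2.minAreaRect(np.float32(P*1000)); print('top',np.round(r[0]),np.round(r[1]),round(r[2],1))
E
python3 -c "
from h import *
wrist(.105,0); topcheck(); print(get_obs()['tool_pos'])
cv2.imwrite('pics/w3.png',np.hstack([snapshot('wrist')['frame'][::2,::2],snapshot('top')['frame'][120:360,100:500]]))"
```

```text
wrist (280, 378, 360, 16) [0.6346 0.2171] 154.3 [245.  12.]
wrist (308, 148, 69, 157) [0.6037 0.341 ] 61.5 [100.  40.]
top [422. -92.] [132.  45.] 7.0
top [597. 330.] [99. 39.] 62.3
top [599. 121.] [79. 39.] 39.6
top [ 610. -324.] [41. 65.] 51.8
[0.59264452 0.3416174  0.10359788]
```

View pics/w3.png

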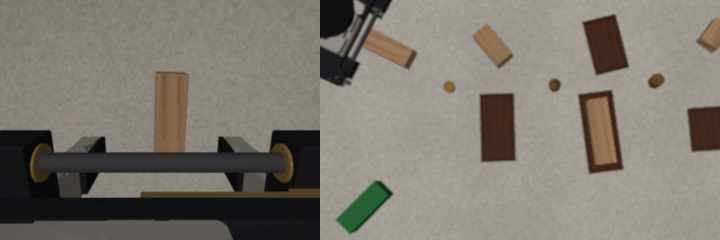

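d sits in its tray at (422,-92) mm against tray centre (423,-95). Next c, centre about (.601,.337), yaw 62.

```bash
python3 -c "
from h import *
plan(.601,.337,-.02,152,100)"
```

```text
clk 14.32 pos [0.5929 0.3405 0.105 ] jaw -26.3 q6 108 open 0.0877 F [-0.8 -0.1 -0.3] 
 shift [125.   2.  10.] turn 1.7
[42, 1, 3, 0.6, 100]
[42, 1, 3, 0.6, 100]
[42, 1, 3, 0.6, 100]
```

Request:
arm_command(commands=[10, 2, 10, 1.7, 100, 30, 0, 0, 0, 100, 20, 0, 0, 0, 100, 0, 0, 0, 0, 100])

```text
clock: 14.82
tool_pos: [0.604, 0.3331, 0.0439]
orientation: [-126.0, 89.4, -154.6]
force: [0.5, -0.5, 1.2]
opening: 0.088
```

```bash
python3 -c "
from h import *
go(.601,.337,-.02,152)"
```

```text
clk 14.82 pos [0.604  0.3331 0.0439] jaw -28.6 q6 107 open 0.0880 F [ 0.5 -0.5  1.2] 
 shift [64.  2. -4.] turn -0.6
```

Request:
arm_command(commands=[24, 2, -4, 0, 100, 24, 0, 0, 0, 100, 12, 0, 0, 0, 100, 2, 0, 0, 0, 20, 0, 0, 0, 0, 20])

```text
clock: 15.45
tool_pos: [0.6049, 0.3359, -0.0145]
orientation: [-147.2, 89.8, -176.0]
force: [-0.1, 0.4, -0.6]
opening: 0.0731
```

Request:
arm_command(commands=[0, 0, 0, 0, 20, 0, 0, 0, 0, 20, 0, 0, 0, 0, 20, 0, 0, 0, 0, 20, 0, 0, 0, 0, 20])

```text
clock: 16.08
tool_pos: [0.6058, 0.3369, -0.0122]
orientation: [137.8, 89.9, 108.9]
force: [0.7, -0.9, -0.4]
opening: 0.0398
```

Request:
arm_command(commands=[0, 0, 0, 0, 20, 0, 0, 0, 0, 20])

```text
clock: 16.32
tool_pos: [0.6058, 0.3369, -0.0122]
orientation: [140.8, 89.9, 112.0]
force: [-0.5, 0.4, 0.0]
opening: 0.0396
```

Request:
arm_command(commands=[-20, 0, 0, 0, 20, -40, 0, 0, 0, 20, -35, 0, 0, 0, 20, 0, 0, 0, 0, 20])

```text
clock: 16.82
tool_pos: [0.6061, 0.3365, 0.089]
orientation: [125.4, 89.9, 96.5]
force: [-0.4, 0.2, -1.3]
opening: 0.0397
```

```bash
python3 -c "
from h import *
plan(.436,.115,.08,90.9,20)"
```

```text
clk 16.82 pos [0.6061 0.3365 0.089 ] jaw -28.8 q6 106 open 0.0397 F [-0.4  0.2 -1.3] 
 shift [   9. -276.  -42.] turn 60.3
[1, -46, -7, 10.0, 20]
[1, -47, 1, 10.0, 20]
[1, -46, 9, 10.0, 20]
[1, -43, 17, 10.0, 20]
[1, -40, 24, 10.0, 20]
[1, -35, 31, 10.0, 20]
```

Request:
arm_command(commands=[1, -46, -7, 10, 20, 1, -47, 1, 10, 20, 1, -46, 9, 10, 20, 1, -43, 17, 10, 20, 1, -40, 24, 10, 20])

```text
clock: 17.45
tool_pos: [0.4585, 0.1493, 0.0841]
orientation: [160.2, 89.9, 79.9]
force: [-0.0, -0.2, -2.1]
opening: 0.0393
```

Request:
arm_command(commands=[1, -35, 31, 10, 20, 0, 0, 0, 0, 20, 0, 0, 0, 0, 20])

```text
clock: 17.82
tool_pos: [0.4256, 0.1091, 0.0839]
orientation: [169.7, 89.8, 78.8]
force: [0.2, -0.4, -1.5]
opening: 0.0399
```

```bash
python3 -c "
from h import *
go(.436,.115,-.008,90.9)"
```

```text
clk 17.82 pos [0.4256 0.1091 0.0839] jaw -90.8 q6 49 open 0.0399 F [ 0.2 -0.4 -1.5] 
 shift [92. 10. -6.] turn -1.7
```

Request:
arm_command(commands=[30, 10, -6, -1.7, 20, 35, 0, 0, 0, 20, 0, 0, 0, 0, 20])

```text
clock: 18.2
tool_pos: [0.4386, 0.1177, 0.0188]
orientation: [144.5, 89.6, 55.6]
force: [-0.5, -0.5, -0.4]
opening: 0.0395
```

```bash
python3 -c "
from h import *
go(.436,.115,-.008,90.9)"
```

```text
clk 18.20 pos [0.4386 0.1177 0.0188] jaw -88.9 q6 51 open 0.0395 F [-0.5 -0.5 -0.4] 
 shift [27. -3.  3.] turn 0.2
```

Request:
arm_command(commands=[17, -3, 3, 0, 20, 9, 0, 0, 0, 20, 0, 0, 0, 0, 20, 0, 0, 0, 0, 20])

```text
clock: 18.7
tool_pos: [0.4395, 0.1177, -0.0042]
orientation: [130.7, 89.4, 42.0]
force: [-0.2, 0.3, -2.1]
opening: 0.0394
```

Request:
arm_command(commands=[1, 0, 0, 0, 20, 0, 0, 0, 0, 70, 0, 0, 0, 0, 70, 0, 0, 0, 0, 70, 0, 0, 0, 0, 70])

```text
clock: 19.32
tool_pos: [0.4409, 0.1187, -0.0035]
orientation: [128.7, 89.2, 40.0]
force: [-0.6, 0.2, -0.5]
opening: 0.061
```

Request:
arm_command(commands=[-20, 0, 0, 0, 70, -50, 0, 0, 0, 100, -50, 0, 0, 0, 100, 0, 0, 0, 0, 100])

```text
clock: 19.82
tool_pos: [0.4393, 0.1171, 0.1197]
orientation: [126.7, 89.4, 38.0]
force: [-0.2, 0.7, 0.4]
opening: 0.0851
```

```bash
python3 -c "
from h import *
plan(.599,.121,.11,130.2,100)"
```

```text
clk 19.82 pos [0.4393 0.1171 0.1197] jaw -88.6 q6 51 open 0.0851 F [-0.2  0.7  0.4] 
 shift [ 11. 160.  -0.] turn -38.8
[3, 40, 0, -9.7, 100]
[3, 39, 7, -9.7, 100]
[3, 38, 13, -9.7, 100]
[3, 35, 19, -9.7, 100]
```

Request:
arm_command(commands=[3, 40, 0, -9.7, 100, 3, 39, 7, -9.7, 100, 3, 38, 13, -9.7, 100, 3, 35, 19, -9.7, 100, 0, 0, 0, 0, 100])

```text
clock: 20.45
tool_pos: [0.602, 0.1222, 0.1064]
orientation: [96.6, 89.4, 48.0]
force: [-0.7, -0.4, 0.1]
opening: 0.0875
```

```bash
python3 -c "
from h import *
wrist(.08,0); topcheck(); go(.599,.121,-.023,130.2)"
```

```text
wrist (280, 383, 249, 11) [0.5664 0.0162] 131.2 [170.   9.]
wrist (162, 347, 75, 48) [0.4819 0.118 ] 4.8 [54. 34.]
wrist (291, 163, 66, 128) [0.6011 0.1216] 37.9 [82. 41.]
top [435. 118.] [110.  46.] 1.6
top [422. -92.] [135.  49.] 6.9
top [587. 111.] [56. 39.] 39.6
top [ 610. -324.] [40. 65.] 51.8
clk 20.55 pos [0.5998 0.1221 0.107 ] jaw -48.7 q6 102 open 0.0876 F [-1.7 -0.1  0.6] 
 shift [130.  -3.   0.] turn 1.1
```

c is placed at (435,118) mm against (436,115). Next b at (.6005,.1215), yaw about 38.5.

Request:
arm_command(commands=[30, 0, 0, 2, 100, 40, 0, 0, 0, 100, 20, 0, 0, 0, 100, 0, 0, 0, 0, 100])

```text
clock: 21.05
tool_pos: [0.597, 0.1229, 0.016]
orientation: [102.5, 89.4, 51.5]
force: [-0.3, -0.2, 0.5]
opening: 0.0874
```

```bash
python3 -c "
from h import *
go(.6005,.1215,-.023,128.7)"
```

```text
clk 21.05 pos [0.597  0.1229 0.016 ] jaw -51.0 q6 99 open 0.0874 F [-0.3 -0.2  0.5] 
 shift [39.  1.  3.] turn 0.3
```

Request:
arm_command(commands=[20, 1, 3, 0, 100, 15, 0, 0, 0, 100, 5, 0, 0, 0, 100, 2, 0, 0, 0, 20, 0, 0, 0, 0, 20])

```text
clock: 21.68
tool_pos: [0.6011, 0.1231, -0.0223]
orientation: [92.7, 89.0, 41.7]
force: [-0.1, 0.2, -0.4]
opening: 0.0733
```

Request:
arm_command(commands=[0, 0, 0, 0, 20, 0, 0, 0, 0, 20, 0, 0, 0, 0, 20, 0, 0, 0, 0, 20, 0, 0, 0, 0, 20])

```text
clock: 22.3
tool_pos: [0.6018, 0.1234, -0.0211]
orientation: [91.3, 88.9, 40.3]
force: [0.9, 0.4, 0.3]
opening: 0.0395
```

Request:
arm_command(commands=[0, 0, 0, 0, 20, 0, 0, 0, 0, 20])

```text
clock: 22.55
tool_pos: [0.6019, 0.1234, -0.0211]
orientation: [91.3, 88.9, 40.3]
force: [-0.4, -0.0, -0.1]
opening: 0.0396
```

Request:
arm_command(commands=[-20, 0, 0, 0, 20, -40, 0, 0, 0, 20, -40, 0, 0, 0, 20, 0, 0, 0, 0, 20])

```text
clock: 23.05
tool_pos: [0.5994, 0.1217, 0.0802]
orientation: [94.6, 89.1, 43.6]
force: [-0.3, 0.3, -1.9]
opening: 0.0398
```

```bash
python3 -c "
from h import *
plan(.603,-.110,.09,102.5,20)"
```

```text
clk 23.05 pos [0.5994 0.1217 0.0802] jaw -51.0 q6 100 open 0.0398 F [-0.3  0.3 -1.9] 
 shift [ -12. -143.  182.] turn 26.5
[-3, -36, 46, 6.6, 20]
[-3, -30, 49, 6.6, 20]
[-3, -24, 53, 6.6, 20]
[-3, -18, 55, 6.6, 20]
```

Request:
arm_command(commands=[-3, -36, 46, 6.6, 20, -3, -30, 49, 6.6, 20, -3, -24, 53, 6.6, 20, -3, -18, 55, 6.6, 20, 0, 0, 0, 0, 20])

```text
clock: 23.68
tool_pos: [0.6007, -0.1156, 0.0862]
orientation: [136.7, 89.3, 58.5]
force: [0.7, 0.6, -1.1]
opening: 0.0399
```

```bash
python3 -c "
from h import *
go(.603,-.110,-.017,102.5)"
```

```text
clk 23.68 pos [ 0.6007 -0.1156  0.0862] jaw -78.2 q6 95 open 0.0399 F [ 0.7  0.6 -1.1] 
 shift [103.   3.  -4.] turn -0.7
```

Request:
arm_command(commands=[30, 3, -4, -0.7, 20, 40, 0, 0, 0, 20, 0, 0, 0, 0, 20])

```text
clock: 24.05
tool_pos: [0.6021, -0.1102, 0.0131]
orientation: [143.9, 89.3, 66.5]
force: [0.1, -0.0, -0.8]
opening: 0.0402
```

```bash
python3 -c "
from h import *
go(.603,-.110,-.017,102.5)"
```

```text
clk 24.05 pos [ 0.6021 -0.1102  0.0131] jaw -77.5 q6 96 open 0.0402 F [ 0.1 -0.  -0.8] 
 shift [30.  1.  0.] turn 0.0
```

Request:
arm_command(commands=[20, 1, 0, 0, 20, 11, 0, 0, 0, 20, 0, 0, 0, 0, 20, 0, 0, 0, 0, 20])

```text
clock: 24.55
tool_pos: [0.6063, -0.1081, -0.0144]
orientation: [126.6, 89.2, 49.3]
force: [-0.5, 0.6, -1.4]
opening: 0.0398
```

Request:
arm_command(commands=[0, 0, 0, 0, 20, 0, 0, 0, 0, 70, 0, 0, 0, 0, 70, 0, 0, 0, 0, 70, 0, 0, 0, 0, 70])

```text
clock: 25.18
tool_pos: [0.6078, -0.1081, -0.012]
orientation: [117.3, 89.0, 40.0]
force: [0.2, -0.5, 0.2]
opening: 0.0609
```

Request:
arm_command(commands=[-20, 0, 0, 0, 70, -50, 0, 0, 0, 100, -50, 0, 0, 0, 100, 0, 0, 0, 0, 100])

```text
clock: 25.68
tool_pos: [0.6057, -0.1098, 0.1105]
orientation: [121.8, 89.2, 44.5]
force: [-0.2, 1.3, 0.6]
opening: 0.0848
```

```bash
python3 -c "
from h import *
plan(.612,-.326,.10,50.5,100)"
```

```text
clk 25.68 pos [ 0.6057 -0.1098  0.1105] jaw -77.2 q6 96 open 0.0848 F [-0.2  1.3  0.6] 
 shift [  8. -42. 212.] turn 52.3
[2, -8, 42, 10.5, 100]
[2, 0, 43, 10.5, 100]
[2, 7, 43, 10.5, 100]
[2, 15, 41, 10.5, 100]
[2, 22, 37, 10.5, 100]
```

Request:
arm_command(commands=[2, -8, 42, 10.5, 100, 2, 0, 43, 10.5, 100, 2, 7, 43, 10.5, 100, 2, 15, 41, 10.5, 100, 2, 22, 37, 10.5, 100])

```text
clock: 26.3
tool_pos: [0.6099, -0.3277, 0.0954]
orientation: [-176.4, 89.1, 52.7]
force: [0.5, -0.4, 0.2]
opening: 0.0873
```

Request:
arm_command(commands=[0, 0, 0, 0, 100, 0, 0, 0, 0, 100])

```text
clock: 26.55
tool_pos: [0.608, -0.3302, 0.0923]
orientation: [-162.0, 89.2, 66.8]
force: [-1.0, 0.3, -0.3]
opening: 0.088
```

```bash
python3 -c "
from h import *
wrist(.055,0); topcheck(); go(.612,-.326,-.023,50.5)
cv2.imwrite('pics/w4.png',np.hstack([snapshot('wrist')['frame'][::2,::2],snapshot('top')['frame'][120:360,150:550]]))"
```

```text
wrist (280, 178, 71, 93) [ 0.6145 -0.3307] 138.8 [56. 41.]
wrist (574, 0, 66, 96) [ 0.5869 -0.506 ] 149.5 [50. 33.]
top [434. 113.] [130.  64.] 1.2
top [421. -92.] [155.  66.] 6.4
top [ 596. -107.] [107.  66.] 12.4
clk 26.65 pos [ 0.6082 -0.3296  0.0927] jaw -131.1 q6 62 open 0.0877 F [-0.2  0.3  0.7] 
 shift [116.   1.  -4.] turn -1.6
```

View pics/w4.png

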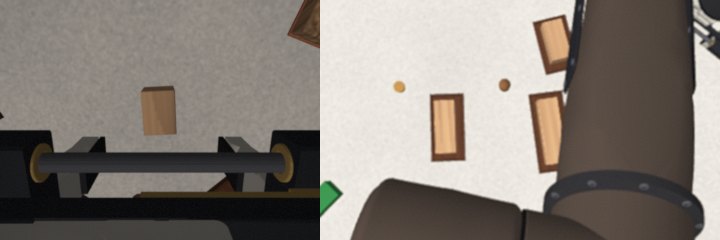

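b, c and d are visible inside their trays. Next a at (.6145,-.3305), yaw 139.

```bash
python3 -c "
from h import *
go(.6142,-.330,-.023,49)"
```

```text
clk 26.75 pos [ 0.6087 -0.3294  0.0934] jaw -131.1 q6 62 open 0.0878 F [ 1.  -0.4  0.3] 
 shift [116.   5.  -1.] turn -0.1
```

Request:
arm_command(commands=[25, 4, 0, 0, 100, 30, 0, 0, 0, 100, 20, 0, 0, 0, 100, 0, 0, 0, 0, 100])

```text
clock: 27.25
tool_pos: [0.6149, -0.3277, 0.0191]
orientation: [177.4, 89.1, 46.7]
force: [-0.3, -0.7, 1.1]
opening: 0.0876
```

```bash
python3 -c "
from h import *
go(.6142,-.330,-.023,49)"
```

```text
clk 27.25 pos [ 0.6149 -0.3277  0.0191] jaw -130.7 q6 63 open 0.0876 F [-0.3 -0.7  1.1] 
 shift [42.  1.  3.] turn 0.3
```

Request:
arm_command(commands=[22, 1, 2, 0, 100, 16, 0, 0, 0, 100, 5, 0, 0, 0, 100, 2, 0, 0, 0, 20, 0, 0, 0, 0, 20])

```text
clock: 27.88
tool_pos: [0.6188, -0.3289, -0.0219]
orientation: [158.0, 88.9, 27.6]
force: [0.3, -0.1, 0.6]
opening: 0.073
```

Request:
arm_command(commands=[0, 0, 0, 0, 20, 0, 0, 0, 0, 20, 0, 0, 0, 0, 20, 0, 0, 0, 0, 20, 0, 0, 0, 0, 20])

```text
clock: 28.5
tool_pos: [0.6195, -0.3292, -0.0204]
orientation: [154.2, 88.8, 23.8]
force: [1.0, -0.5, -0.3]
opening: 0.04
```

Request:
arm_command(commands=[0, 0, 0, 0, 20, 0, 0, 0, 0, 20])

```text
clock: 28.75
tool_pos: [0.6196, -0.3292, -0.0204]
orientation: [154.3, 88.8, 23.9]
force: [-0.0, 1.1, 0.9]
opening: 0.04
```

Request:
arm_command(commands=[-20, 0, 0, 0, 20, -40, 0, 0, 0, 20, -40, 0, 0, 0, 20, 0, 0, 0, 0, 20])

```text
clock: 29.25
tool_pos: [0.6179, -0.3307, 0.0865]
orientation: [150.5, 88.8, 20.1]
force: [0.3, -0.2, -1.7]
opening: 0.04
```

```bash
python3 -c "
from h import *
plan(.425,-.310,.085,92.9,20)"
```

```text
clk 29.25 pos [ 0.6179 -0.3307  0.0865] jaw -130.4 q6 63 open 0.0400 F [ 0.3 -0.2 -1.7] 
 shift [  -2. -160.  109.] turn -43.3
[0, -32, 22, -8.7, 20]
[0, -35, 17, -8.7, 20]
[0, -37, 11, -8.7, 20]
[0, -38, 6, -8.7, 20]
[0, -39, 0, -8.7, 20]
```

Request:
arm_command(commands=[0, -32, 22, -8.7, 20, 0, -35, 17, -8.7, 20, 0, -37, 11, -8.7, 20, 0, -38, 6, -8.7, 20, 0, -39, 0, -8.7, 20])

```text
clock: 29.88
tool_pos: [0.4213, -0.312, 0.0846]
orientation: [101.4, 88.6, 15.9]
force: [0.1, -0.1, -0.6]
opening: 0.04
```

Request:
arm_command(commands=[0, 0, 0, 0, 20, 0, 0, 0, 0, 20])

```text
clock: 30.12
tool_pos: [0.4191, -0.3118, 0.0859]
orientation: [100.6, 88.5, 15.1]
force: [0.7, -0.3, -0.2]
opening: 0.0402
```

```bash
python3 -c "
from h import *
go(.425,-.310,-.016,92.9)"
```

```text
clk 30.12 pos [ 0.4191 -0.3118  0.0859] jaw -85.5 q6 111 open 0.0402 F [ 0.7 -0.3 -0.2] 
 shift [102.   3.  -1.] turn 1.6
```

Request:
arm_command(commands=[30, 5, -1, 1.6, 20, 40, 0, 0, 0, 20, 0, 0, 0, 0, 20])

```text
clock: 30.5
tool_pos: [0.4295, -0.3106, 0.016]
orientation: [98.0, 88.4, 10.7]
force: [0.3, -0.8, -0.6]
opening: 0.04
```

```bash
python3 -c "
from h import *
go(.425,-.310,-.017,92.9)"
```

```text
clk 30.50 pos [ 0.4295 -0.3106  0.016 ] jaw -87.3 q6 109 open 0.0400 F [ 0.3 -0.8 -0.6] 
 shift [33. -5. -1.] turn -0.2
```

Request:
arm_command(commands=[20, -5, -1, 0, 20, 13, 0, 0, 0, 20, 2, 0, 0, 0, 20, 0, 0, 0, 0, 20])

```text
clock: 31.0
tool_pos: [0.4302, -0.3113, -0.0155]
orientation: [91.8, 88.2, 4.6]
force: [0.0, -0.2, -0.0]
opening: 0.0401
```

Request:
arm_command(commands=[0, 0, 0, 0, 20, 0, 0, 0, 0, 70, 0, 0, 0, 0, 70, 0, 0, 0, 0, 70, 0, 0, 0, 0, 70])

```text
clock: 31.62
tool_pos: [0.4319, -0.3118, -0.0138]
orientation: [89.6, 88.0, 2.3]
force: [0.4, 1.1, 0.5]
opening: 0.0612
```

Request:
arm_command(commands=[-20, 0, 0, 0, 70, -50, 0, 0, 0, 100, -50, 0, 0, 0, 100, -40, 0, 0, 0, 100, 0, 0, 0, 0, 100])

```text
clock: 32.25
tool_pos: [0.4254, -0.3121, 0.1504]
orientation: [90.3, 88.1, 3.0]
force: [-0.1, 0.1, -0.3]
opening: 0.0873
```

Request:
arm_command(commands=[0, 0, -60, 0, 100, 0, 0, -60, 0, 100, 0, 0, -60, 0, 100, 0, 0, 0, 0, 100])

```text
clock: 32.75
tool_pos: [0.4155, -0.128, 0.1479]
orientation: [91.8, 88.2, 4.4]
force: [0.7, 0.2, 1.2]
opening: 0.0877
```

```bash
python3 -c "
from h import *
t=snapshot('top')['frame'];s=snapshot('side')['frame']
topcheck()
cv2.imwrite('pics/f1.png',np.hstack([t[100:400,180:540],s[180:480,250:570]]))"
```

```text
top [ 603. -106.] [86. 49.] 13.4
```

View pics/f1.png

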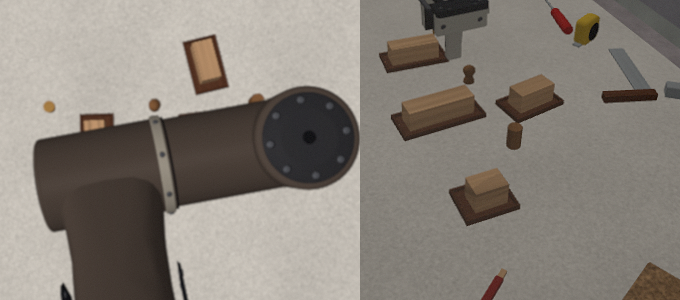

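All four are in trays and the bystanders are standing. I'll move the arm aside for a clear top check.

Request:
arm_command(commands=[-5, 0, -60, 0, 100, -5, 0, -60, 0, 100, -5, 0, -60, 0, 100, -5, 0, -60, 0, 100, -5, -10, -60, 0, 100])

```text
clock: 33.52
tool_pos: [0.3977, 0.1654, 0.1713]
orientation: [86.1, 88.4, -3.1]
force: [1.1, -0.2, 0.4]
opening: 0.0878
```

Request:
arm_command(commands=[0, -15, -60, 0, 100, 0, -15, -60, 0, 100, 0, -15, -60, 0, 100, 0, -15, -60, 0, 100, 0, 0, 0, 0, 100])

```text
clock: 34.15
tool_pos: [0.3386, 0.4107, 0.1666]
orientation: [79.5, 88.4, -10.3]
force: [-0.1, -1.5, -1.0]
opening: 0.0878
```

```bash
python3 - <<'E'
from h import *
s=snapshot('top');f=s['frame'];hsv=cv2.cvtColor(f,cv2.COLOR_BGR2HSV)
print(get_obs()['tool_pos'])
dark=cv2.inRange(hsv,(0,70,0),(20,255,255)); 
cs,_=cv2.findContours(dark,cv2.RETR_EXTERNAL,cv2.CHAIN_APPROX_NONE)
for c in cs:
    x,y,w,h=cv2.boundingRect(c); A=cv2.contourArea(c)
    if A<80 or not(220<x<500 and 120<y<300): continue
    P,_=cast(s,hull(c),.01 if A>500 else .04); r=cv2.minAreaRect(np.float32(P*1000)); print('outer',(x,y),np.round(r[0],1),np.round(r[1]),round(r[2],1))
    if A<500: continue
    q=np.zeros(dark.shape,np.uint8); cv2.drawContours(q,[c],-1,255,-1)
    v=hsv[...,2].copy(); v[q==0]=0; t,b=cv2.threshold(v,0.75*np.percentile(v[q>0],80),255,cv2.THRESH_BINARY)
    bc=max(cv2.findContours(b,cv2.RETR_EXTERNAL,cv2.CHAIN_APPROX_NONE)[0],key=cv2.contourArea)
    P,_=cast(s,hull(bc),.044); r=cv2.minAreaRect(np.float32(P*1000)); print('  block',np.round(r[0],1),np.round(r[1]),round(r[2],1))
cv2.imwrite('pics/f2.png',cv2.resize(f[120:300,200:530],(800,436),interpolation=cv2.INTER_CUBIC))
E
```

```text
[0.33875694 0.4087337  0.16647466]
outer (468, 227) [ 424.7 -310.6] [85. 69.] 3.2
  block [ 426.7 -307.3] [55. 47.] 3.7
outer (261, 214) [436.  115.1] [135.  66.] 1.0
  block [434.9 118. ] [105.  40.] 1.3
outer (359, 211) [423.  -94.8] [160.  67.] 6.5
  block [422.3 -92.6] [130.  42.] 7.0
outer (223, 201) [517.4 208.6] [22. 20.] 88.9
outer (329, 199) [516.4  -2.1] [20. 22.] 88.8
outer (429, 194) [ 520.9 -205. ] [22. 30.] 43.8
outer (364, 135) [ 602.6 -110.2] [111.  67.] 12.4
  block [ 604.9 -106.2] [79. 44.] 13.4
```

View pics/f2.png

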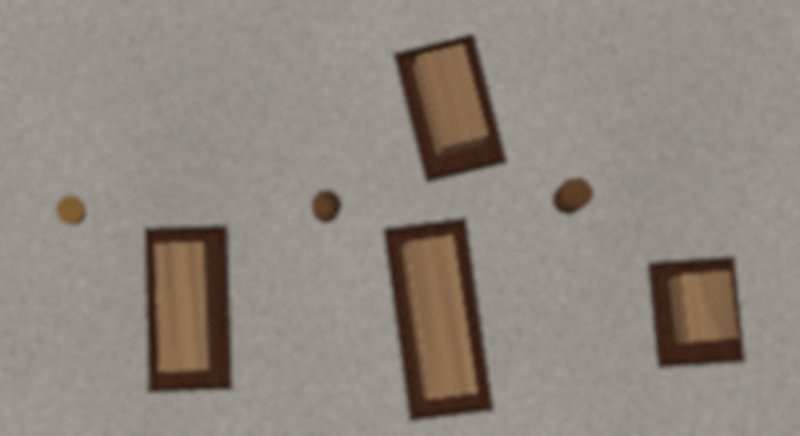

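All four blanks are within about 5 mm of their tray centres, and the dowel and knob are within 1 mm of their start. Handing in.

```bash
python3 -c "
from plant import *
print(close_job())"
```

```text
the job is handed in; nothing more can be done
None
```

All four blanks (55, 80, 105 and 130 mm) are lying flat and lengthwise in their matching trays, and the job was handed in at about 34 s of the 106 s allowed.

- **Placement:** In the final top view each blank is about 2–5 mm from its tray centre (limits 14 mm along, 12 mm across) and within about 1° of lengthwise. The measured centre of the shortest blank is less certain, because one of its side faces was counted in the outline. No height was measured directly: an earlier side view showed all four blanks sitting flat in the trays.
- **Bystanders:** The dowel and knob measured within 1 mm of where they started and look upright. The pale knob look-alike also stayed put. I never touched the green look-alike of the 105 mm blank.
- **What failed or disagreed:** The first grasp of the 130 mm blank closed on air, because the true fingertips were about 35 mm above the reported TCP. I measured that offset in the side view and lowered every later grasp and placement to match. All four blanks were then gripped at 40 mm and held.

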